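# Rock the angle gauge on the sprung stud to its set mark

### The job

Check the angle gauge at its set angle: take it by the grip, stand its base level and centred on the higher ridge of the stud block, with the ridge running straight from its front to its back, pressing lightly so that the sprung head sinks part of the way but not to its stop. Then, keeping it on that ridge, rock it sideways until the swinging pointer settles on the index tab at the dial's rim, and finish while holding it there, still in the grip, for the reading. Leave the lamp, timer, flask and pot undisturbed.

Things in the scene. Friction and masses are not known exactly. Their poses are not given: they have to be found in the camera images.
- gauge_grip (a point): Centre of the grip on top of the angle gauge: a white block 22 mm in x, 30 mm in y, 40 mm tall (z 150 to 190 mm above the gauge's underside), to be pinched across x or y. Below it a neck 14 x 20 mm from z 137. The loose gauge, 0.37 kg, stands upright on the bench. Axes: z up, x from the dial face to the back (dial faces -x, to the robot), y left as the robot sees it.
- gauge_base (a point): Centre of the flat underside of the gauge's steel base (40 mm in x, 70 mm in y, 10 mm thick), 170 mm straight below gauge_grip; axes as for gauge_grip.
- gauge: The whole angle gauge with pointer and index tab; origin and axes as gauge_base. Upright dial disc of 60 mm radius, 10 mm thick, its centre 80 mm above the underside. Dial lines are 5 degrees (0.0873 rad) apart, the middle one straight down.
- pointer (a joint): Swinging pointer on the dial's front, a dark needle with a round bob on a free pivot at the dial's centre; it settles plumb in about 1 s. Angle in the dial, rad: 0 = straight down to the base, growing as the tip moves to the gauge's +y (left as the robot sees it). Leaning the gauge's top left by an angle makes it read that angle.
- pointer_tip (a point): Tip of the pointer, 57 mm from the dial's centre.
- index_tab (a joint): Index tab: a dark tab 12 mm wide clamped on the dial's rim at the lower left, stiff, set beforehand and not to be changed. Its angle, rad, has the pointer's zero and sense: 0.24 to 0.40. The pointer is on the tab when both read the same, so the gauge's top must lean left by that angle.
- tab_mark (a point): Middle of the index tab at 57 mm from the dial's centre, where the pointer's tip must settle (same plane as the tip).
- ridge_top (a point): Middle of the top of the stud block's higher ridge, 75 mm above the bench unpressed; moves with the sprung head. x along the ridge away from the robot, y left, z up. The head has two round ridges along x, 44 mm long, 8 mm radius: this one and one 25 mm to its +y side and 16 mm lower, on which a gauge leaning left 0.57 rad would rest. Block bolted down, foot 90 x 90 mm.
- stud: The stud block with its sprung head; origin at the underside of its foot, below ridge_top, same axes.
- stud_head (a joint): How far the sprung head is pressed down, m: 0 free, 0.010 at the stop; it starts to sink at about 1 N and then takes 0.8 N for each further mm.
- lamp: Bystander: glass spirit lamp, 72 mm wide, 117 mm tall; origin at its underside.
- timer: Bystander: white bench timer, 62 x 62 x 38 mm; origin at its underside.
- flask: Bystander: conical glass flask, 67 mm wide, 108 mm tall; origin at its underside.
- pot: Bystander: white sample pot, 37 mm wide, 42 mm tall; origin at its underside.
Not all that is in view belongs to the job. What is shaped like the stud but blue or pink is not meant. What is shaped like the gauge but yellow is not meant.

How it is judged:
On the way, in this order (a step that is already met when the one before it is completed fails the run):
1. the gauge is lifted clear of the bench in the grip (height (world z) of gauge_base above 0.03 m and contact force between the fingers and gauge above 1 N), for 0.1 s.
2. the gauge stands level (within 0.12 rad) and square on the higher ridge, held, the head sunk 1 to 9 mm (angle between the x axis of gauge_base and the x axis of ridge_top, either way round below 0.2 rad and x of gauge_base in the frame of ridge_top between -0.015 and 0.015 m and y of gauge_base in the frame of ridge_top between -0.015 and 0.015 m and contact force between gauge and stud above 0.5 N and value of joint stud_head between 0.001 and 0.009 m and contact force between the fingers and gauge above 1 N and angle between gauge_base's own z axis and vertical below 0.12 rad), for 0.2 s.
At the end, for the whole second after the job is handed in: Fingers still hold the gauge, at rest on the higher ridge (base centre within 15 mm of the ridge's middle each way, aligned within 0.2 rad), the head sunk 1 to 9 mm by the gauge alone; the pointer is still, its tip within 5 mm of the index tab's middle (distance between pointer_tip and tab_mark below 0.005 m and velocity of joint pointer between -0.3 and 0.3 rad/s and angular speed of gauge below 0.15 rad/s and linear speed of gauge below 0.02 m/s and contact force between each of the arm, the fingers and stud below 0.1 N and angle between the x axis of gauge_base and the x axis of ridge_top, either way round below 0.2 rad and x of gauge_base in the frame of ridge_top between -0.015 and 0.015 m and y of gauge_base in the frame of ridge_top between -0.015 and 0.015 m and contact force between gauge and stud above 0.5 N and value of joint stud_head between 0.001 and 0.009 m and contact force between the fingers and gauge above 1 N); the arm keeps its last pose, push and grip.
It fails at once if the gauge is rammed into the stud (over 30 N) (contact force between gauge and stud above 30 N).
It fails at once if the index tab is shifted on the dial (value of joint index_tab below 0.22 rad or value of joint index_tab above 0.42 rad).
It fails at once if the lamp, timer, flask or pot is pushed away or knocked over (distance of any of lamp, timer, flask, pot from where it was at the start of the episode above 0.02 m or angle between any of lamp, timer, flask, pot's own z axis and vertical above 0.3 rad).
It also fails if it takes over 40 s, if anything falls off the work surface, if the arm or the gripper's body presses on something with over 40 N, if the wrist force passes 120 N, or if a joint passes its speed limit or range.

### The arm

A 7-joint arm with a two-finger parallel gripper is mounted at the origin on a cart in front of the work surface, level with it; the furniture and walls round the work are solid. World frame = base frame: x ahead of the robot, y to its left, z up, the work surface at z = 0. Lengths are in m, angles in rad, forces in N, time in s.
With the tool pointing down it reaches from about 0.425 to 0.925 m from the base axis. Payload 6.8 kg.
Tool frame: the origin (TCP) lies midway between the tips of the shut fingers; the grasp point (between the pads) lies 19 mm behind it; z points along the fingers, y is the line along which they close (so a half turn about z gives the same grasp; the last joint's range is limited). The gripper opens to 85 mm and grips with 20 to 120 N. Pads are 22 mm wide; open, the fingers measure 114 mm over their backs; the gripper's body (76 mm by 85 mm) begins 54 mm behind the grasp point. The pads swing forward as they close: fully open they stand 13 mm farther back than shut.
Start: joints at [-1.304, 0.477, 0.022, 1.555, -0.011, 1.109, -0.083], TCP at [0.247, 0.628, 0.231] pointing down, gripper open.
Joint ranges: [-2.96, 2.96], [-0.34, 2.1], [-1.41, 1.46], [0.24, 2.44], [-1.37, 4.51], [0.17, 1.92], [-2.96, 2.96]. Speed limits (rad/s): [2.39, 2.39, 3.14, 3.14, 3.14, 3.14, 3.14].

### API

Orientations are given as a unit quaternion [w, x, y, z].
In Python, from station import bot, imaging gives the robot as it stands.
- The arm moves only by the tool move_arm, never from a script. Its argument "commands" is a list that holds one entry, the list of rows, each a list of 7 numbers: the shift along the tool's x, y, z in m, then the turn, a rotation vector about the tool's x, y, z in degrees, then the finger opening in m, from 0 to 0.0854. In form: [[[x, y, z, rx, ry, rz, grip], ...]]. A call has 1 to 20 rows; each row shifts and turns the commanded pose from where the row before left it, along the tool's axes as they then stand; what a row does not reach is not made up. A row lasts 1/8 s, in which the tool goes at most 62.5 mm and 10.7 degrees, less where a joint would pass 70% of its speed; a pose out of reach is approached as far as the arm can. A call is refused whole if a number of a shift passes 0.0625 or a number of a turn 10.7, either way. A call with a gripper value outside its range is refused whole. The fingers move at their own pace and stop on an object; "squeeze" is the grip in N (left out, the last holds). Time passes only in rows, so rows that do not move let the fingers close. It gives the time, the measured TCP pose, the force, the opening and the grip force at its end, in the units of the state.
- bot.get_obs(): the state, without advancing time (a new reading comes with each control period).
- imaging.read_camera(name): name is "scene" or "side" or "wrist"; returns the picture (384x512x3 uint8, red, green, blue); there is no depth.
- imaging.calibration(name): a dict with "intrinsics" (3x3 intrinsics, pixels), "extrinsics" (4x4, takes a point from camera to world coordinates); the wrist camera has in their place "mount" (4x4, takes a point from camera to tool coordinates, whose origin is the TCP and whose axes are the flange's). Camera axes: x right, y down, z forward; pixel columns grow to the right and rows downward; lengths in m; the calibration is good to about 2 mm. The wrist camera is an equidistant fisheye: a pixel r from the principal point sees the ray r / f radians off the axis. A picture is of the moment at which its call begins: read the wrist's pose just before it. calibration takes no time and is no camera call.
- bot.hand_in(): hands the job in; it is judged then, once.
The state is a dict: "t": time; "q": joint angles; "joint_vel": joint speeds; "joint_torque": joint torques, N m; "eef_pos": TCP position; "tool_rot": TCP orientation; "contact_force": force on the tool from outside, world axes, zero at the start; "torque": the same for the moment, N m; "gripper_width": opening from 0.0 (shut) to 1.0 (fully open); "grasp_force": force on a finger pad.
Only numpy, scipy, OpenCV 4.12 (cv2) and the standard library are available. Lean on these libraries where they do the work, as an engineer would, in place of code of your own. Each camera call takes 0.05 s, during which the arm holds its last target. There are 200 camera calls.

## Working session

There is one attempt and no reset: what is moved stays moved. The work goes in short steps, Python scripts to look and compute and a tool call to move; the robot and the scene stay as the last step left them, time stands still between calls to the robot, and variables do not carry over. Pictures are saved under pics/ and viewed, at most 10 in all, crops included, and the job is handed in when it is done.

Besides the shell and the picture viewer there is one more tool, called after ">>>" by a JSON object that holds its "method" and its "body", one argument or row to a line. move_arm: Moves the arm, as the interface text tells. Its arguments: {"type":"object","properties":{"commands":{"type":"array","items":{"type":"array","items":{"type":"array","items":{"type":"number"}}}},"squeeze":{"type":"number"}},"required":["commands"]}

```bash
mkdir -p pics
python3 - <<'E'
from station import bot, imaging
import cv2, numpy as np
o=bot.get_obs(); print({k:np.round(v,3) for k,v in o.items()})
a=imaging.read_camera("scene"); b=imaging.read_camera("side")
for n,i in (("scene",a),("side",b)):
    np.save(f"pics/{n}0.npy",i); cv2.imwrite(f"pics/{n}0.png",cv2.resize(i[...,::-1],(800,600),interpolation=cv2.INTER_CUBIC))
    c=imaging.calibration(n); print(np.round(c["intrinsics"],1).tolist(),np.round(c["extrinsics"],3).tolist())
print(imaging.calibration("wrist"))
E
```

```text
{'t': np.float64(0.0), 'q': array([-1.304,  0.478,  0.022,  1.556, -0.011,  1.109, -0.083]), 'joint_vel': array([-0.   , -0.002,  0.   , -0.001, -0.002, -0.   ,  0.001]), 'joint_torque': array([-1.0000e-03, -5.9645e+01,  1.6080e+00, -2.8119e+01,  1.2000e-02,
        9.0000e-03,  0.0000e+00]), 'eef_pos': array([0.247, 0.628, 0.23 ]), 'tool_rot': array([-0.   ,  0.186,  0.982, -0.001]), 'contact_force': array([ 0.832,  0.17 , -0.691]), 'torque': array([0.019, 0.026, 0.001]), 'grasp_force': np.float64(0.0), 'gripper_width': np.float64(1.0)}
[[370.5, 0.0, 259.8], [0.0, 370.5, 188.1], [0.0, 0.0, 1.0]] [[0.855, 0.437, -0.279, 0.827], [0.519, -0.711, 0.475, -0.486], [0.009, -0.551, -0.835, 0.935], [0.0, 0.0, 0.0, 1.0]]
[[450.5, 0.0, 258.1], [0.0, 450.5, 191.5], [0.0, 0.0, 1.0]] [[-0.999, 0.033, -0.028, 0.61], [0.043, 0.627, -0.778, 0.965], [-0.008, -0.779, -0.627, 0.939], [0.0, 0.0, 0.0, 1.0]]
{'intrinsics': array([[297.31863964,   0.        , 260.2819538 ],
       [  0.        , 297.31863964, 190.23078471],
       [  0.        ,   0.        ,   1.        ]]), 'mount': array([[ 3.49318493e-04, -9.62836836e-01, -2.70083514e-01,
         6.85623314e-02],
       [ 9.99999933e-01,  3.65943718e-04, -1.12025429e-05,
         1.14762233e-03],
       [ 1.09621586e-04, -2.70083492e-01,  9.62836900e-01,
        -1.43211708e-01],
       [ 0.00000000e+00,  0.00000000e+00,  0.00000000e+00,
         1.00000000e+00]])}
```

View pics/scene0.png

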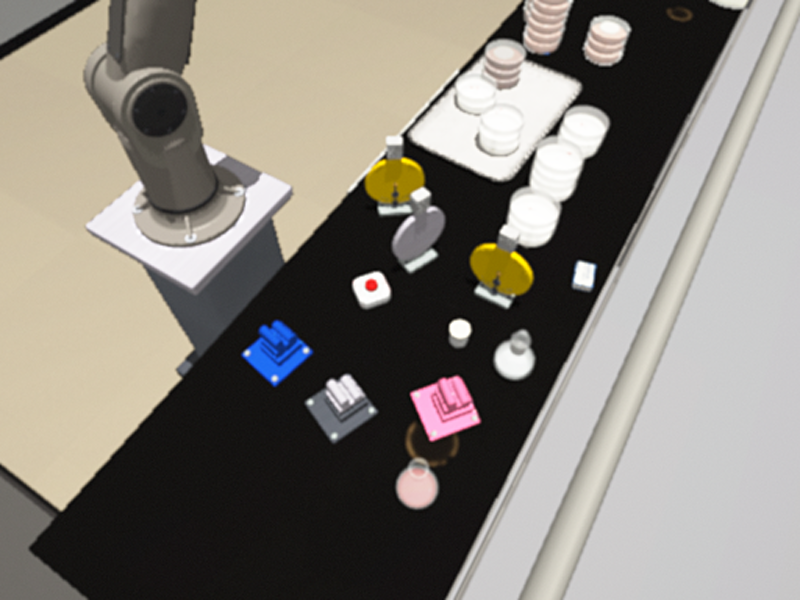

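View pics/side0.png

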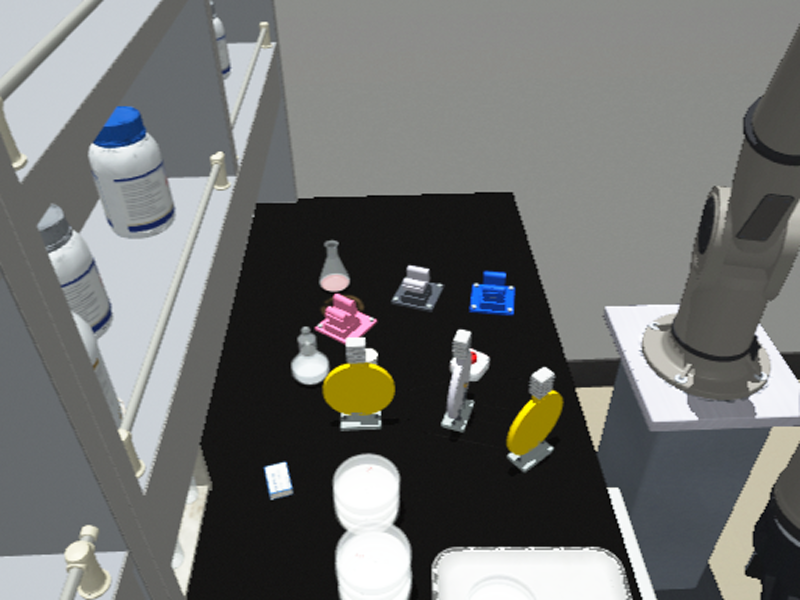

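Candidates, in scene.png pixels (800x600):
- **Gauges:** yellow (395,180), yellow (502,270) and grey/white (418,235). I choose the grey/white one.
- **Studs:** blue (278,350), pink (446,405) and grey (342,405). I choose the grey one.

In side.png the chosen gauge is at (460,380) and the chosen stud at (418,290). The bystanders in the scene view are the timer (371,288), pot (459,332), lamp (515,357) and flask (417,485). Next is one close crop of all four views.

```bash
cat > h.py <<'E'
import numpy as np, cv2
from station import bot, imaging
from scipy.spatial.transform import Rotation as R
def ray(n,p):
    c=imaging.calibration(n);K=c["intrinsics"];T=c["extrinsics"]
    d=T[:3,:3]@np.linalg.solve(K,[p[0],p[1],1.]); return T[:3,3],d/np.linalg.norm(d)
def plane(n,p,z):
    o,d=ray(n,p); return o+d*(z-o[2])/d[2]
def tri(a,b):
    (o1,d1),(o2,d2)=ray("scene",a),ray("side",b)
    s,t=np.linalg.lstsq(np.c_[d1,-d2],o2-o1,rcond=None)[0]
    p,q=o1+s*d1,o2+t*d2; return (p+q)/2,np.linalg.norm(p-q)
def proj(n,X):
    c=imaging.calibration(n);T=np.linalg.inv(c["extrinsics"]);p=c["intrinsics"]@(T[:3,:3]@X+T[:3,3]);return p[:2]/p[2]
def tool():
    o=bot.get_obs();w=o["tool_rot"];return o["eef_pos"],R.from_quat([w[1],w[2],w[3],w[0]]),o
E
python3 - <<'E'
import numpy as np,cv2
a=np.load("pics/scene0.npy");b=np.load("pics/side0.npy")
# (x0,y0) 66x50 crops at 6x
def c(i,x,y):return cv2.resize(i[y:y+50,x:x+66,::-1],(396,300),interpolation=cv2.INTER_NEAREST)
m=np.vstack([np.hstack([c(a,238,122),c(a,188,237)]),np.hstack([c(b,260,208),c(b,238,160)])])
cv2.imwrite("pics/m.png",m)
E
```

```text
(no output)
```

View pics/m.png

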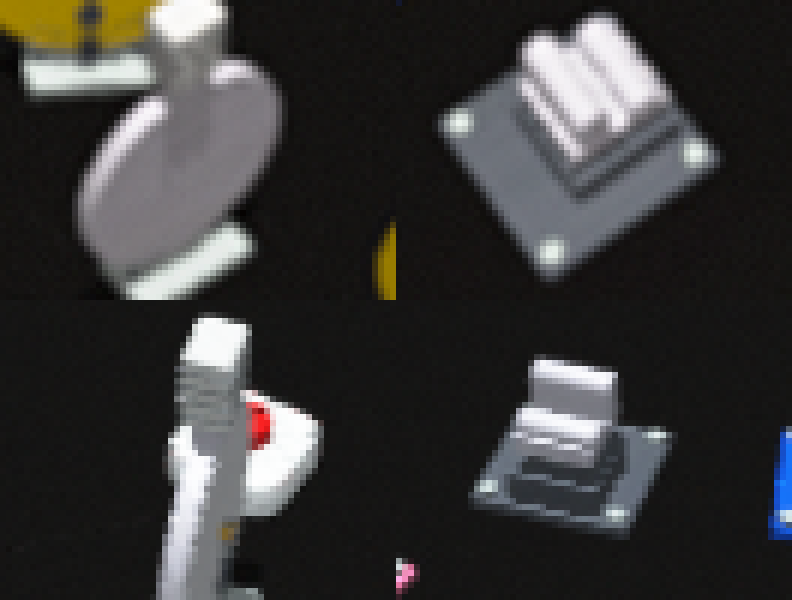

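The crop confirms the choice. The grip's top face is at scene px (269,125) and side px (296,215). The grey stud's higher ridge is the -y one, at scene about (283,251) and side about (268,171).

Run:
```python
from h import *
np.set_printoptions(precision=4,suppress=True)
S=lambda x,y,ox,oy:(ox+x/6-.5,oy+y/6-.5)
g=S(187,16,238,122),S(217,42,260,208)
print("grip top tri",tri(*g),"planes .19:",plane("scene",g[0],.19),plane("side",g[1],.19))
# gauge base long back edge direction (top of base z .01), scene
p=plane("scene",S(130,300,238,122),.0);q=plane("scene",S(253,250,238,122),.0);print("base edge",p,q,np.degrees(np.arctan2(*(q-p)[1::-1])))
# stud foot bolts
B={k:plane("scene",S(x-396,y,188,237),.01) for k,(x,y) in dict(nl=(458,122),b=(552,250),r=(695,153)).items()}
D={k:plane("side",S(x-396,y-300,238,160),.01) for k,(x,y) in dict(fr=(656,436),nr=(616,514),nl=(487,487)).items()}
for d in (B,D):
  for k in d: print(k,d[k])
print("ctr scene",(B['nl']+B['r'])/2,"ctr side",(D['fr']+D['nl'])/2)
# higher ridge ends top: side silhouettes
a=plane("side",S(534-396,360-300,238,160),.073);b=plane("side",S(617-396,374-300,238,160),.073)
print("ridge side",a,b,(a+b)/2,np.degrees(np.arctan2(*(b-a)[1::-1])),np.linalg.norm(b-a))
a=plane("scene",S(537-396,38,188,237),.073);b=plane("scene",S(597-396,125,188,237),.073)
print("ridge scene",a,b,(a+b)/2,np.degrees(np.arctan2(*(b-a)[1::-1])),np.linalg.norm(b-a))
for n,x,y,z in (("timer",371,285,.038),("pot",459,326,.042),("lamp",515,365,.0),("flask",417,495,0)):
  print(n,plane("scene",(x/1.5625,y/1.5625),z))
```

```text
grip top tri (array([0.4875, 0.1303, 0.1877]), np.float64(0.0035587825298834964)) planes .19: [0.4905 0.1282 0.19  ] [0.4861 0.1319 0.19  ]
base edge [0.4806 0.0976 0.    ] [0.5189 0.1594 0.    ] 58.19765321461903
nl [ 0.4909 -0.2335  0.01  ]
b [ 0.5602 -0.2598  0.01  ]
r [ 0.5884 -0.1909  0.01  ]
fr [ 0.4887 -0.2335  0.01  ]
nr [ 0.5161 -0.1657  0.01  ]
nl [ 0.5851 -0.1928  0.01  ]
ctr scene [ 0.5396 -0.2122  0.01  ] ctr side [ 0.5369 -0.2131  0.01  ]
ridge side [ 0.5575 -0.2232  0.073 ] [ 0.5134 -0.2079  0.073 ] [ 0.5355 -0.2156  0.073 ] 160.95297509943143 0.04668337331885045
ridge scene [ 0.5196 -0.2027  0.073 ] [ 0.5634 -0.2219  0.073 ] [ 0.5415 -0.2123  0.073 ] -23.552359170819567 0.04784535124016325
timer [0.461  0.0069 0.038 ]
pot [0.6446 0.0127 0.042 ]
lamp [0.7601 0.0175 0.    ]
flask [ 0.7258 -0.2693  0.    ]
```

>>> {"method": "move_arm", "body": {
  "commands": [
    [[-0.034,-0.031,0,0,0,0,0.0854],[-0.034,-0.031,0,0,0,0,0.0854],[-0.034,-0.031,0,0,0,0,0.0854],[-0.034,-0.031,0,0,0,0,0.0854],[-0.034,-0.031,0,0,0,0,0.0854],[-0.034,-0.031,0,0,0,0,0.0854],[-0.034,-0.031,0,0,0,0,0.0854],[-0.034,-0.031,0,0,0,0,0.0854],[-0.034,-0.031,0,0,0,0,0.0854],[-0.034,-0.031,0,0,0,0,0.0854],[-0.034,-0.031,0,0,0,0,0.0854],[-0.032,-0.035,0,0,0,0,0.0854],[0,0,0,0,0,10.5,0.0854],[0,0,0,0,0,0,0.0854],[0,0,0,0,0,0,0.0854]]
  ]
}}

```text
t: 1.98
eef_pos: [0.4869, 0.1304, 0.2311]
tool_rot: [-0.0, 0.273, 0.962, -0.0]
contact_force: [0.7, 0.2, 1.0]
gripper_width: 0.998
grasp_force: 0.0
```

```bash
cat >> h.py <<'E'
def wray(p,pos,rot):
    c=imaging.calibration("wrist");K=c["intrinsics"];M=c["mount"]
    v=np.array([p[0]-K[0,2],p[1]-K[1,2]])/K[0,0];r=np.linalg.norm(v)
    d=np.r_[v/max(r,1e-9)*np.sin(r),np.cos(r)]
    return pos+rot.apply(M[:3,3]),rot.apply(M[:3,:3]@d)
def wplane(p,z,pos,rot):
    o,d=wray(p,pos,rot);return o+d*(z-o[2])/d[2]
def wproj(X,pos,rot):
    c=imaging.calibration("wrist");K=c["intrinsics"];M=c["mount"]
    v=M[:3,:3].T@(rot.inv().apply(X-pos)-M[:3,3]);r=np.arctan2(np.hypot(v[0],v[1]),v[2])
    return K[:2,2]+K[0,0]*r*v[:2]/np.hypot(v[0],v[1])
E
python3 - <<'E'
from h import *
np.set_printoptions(precision=4,suppress=True)
p,r,o=tool();print(o["t"],p,r.as_matrix()[:,0],o["contact_force"])
a=imaging.read_camera("wrist");np.save("pics/w1.npy",a);np.savez("pics/w1p",p=p,q=r.as_quat())
print(wproj(np.array([.488,.13,.19]),p,r))
cv2.imwrite("pics/w1.png",cv2.resize(a[...,::-1],(800,600)))
E
```

```text
1.975 [0.4869 0.1304 0.2311] [-0.8508  0.5255  0.0004] [0.7208 0.2119 1.0144]
[259.0462 216.7438]
```

View pics/w1.png

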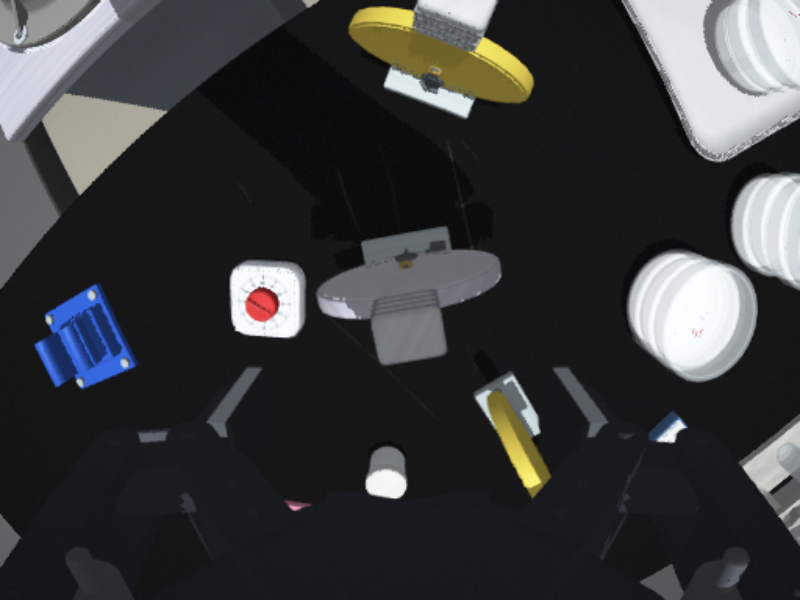

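The picture shows the grey gauge at (410,300), with its top edge from (380,365) to (447,353) and its base front edge from (362,240) to (449,227). It is turned by several degrees relative to the tool.

Run:
```python
from h import *
np.set_printoptions(precision=4,suppress=True)
a=np.load("pics/w1.npy");d=np.load("pics/w1p.npz");p,r=d["p"],R.from_quat(d["q"])
s=1.5625
def e(u,v,z):
    A,B=wplane(np.array(u)/s-.2,z,p,r),wplane(np.array(v)/s-.2,z,p,r);dd=B-A
    print(A,B,np.linalg.norm(dd),"deg",np.degrees(np.arctan2(dd[1],dd[0])),"mid",(A+B)/2);return (A+B)/2
e((380,365),(447,353),.19); e((362,240),(449,227),.01)
c=cv2.resize(a[135:245,195:330,::-1],None,fx=5.9,fy=5.4,interpolation=cv2.INTER_CUBIC)
c=np.clip(c.astype(float)*1.8,0,255).astype(np.uint8)
cv2.imwrite("pics/w1c.png",c);print(c.shape)
```

```text
[0.4926 0.1144 0.19  ] [0.503  0.1419 0.19  ] 0.029419422611589214 deg 69.32209834559863 mid [0.4978 0.1281 0.19  ]
[0.4567 0.1083 0.01  ] [0.484  0.1723 0.01  ] 0.06962975985093268 deg 66.90583355013749 mid [0.4703 0.1403 0.01  ]
(594, 796, 3)
```

View pics/w1c.png

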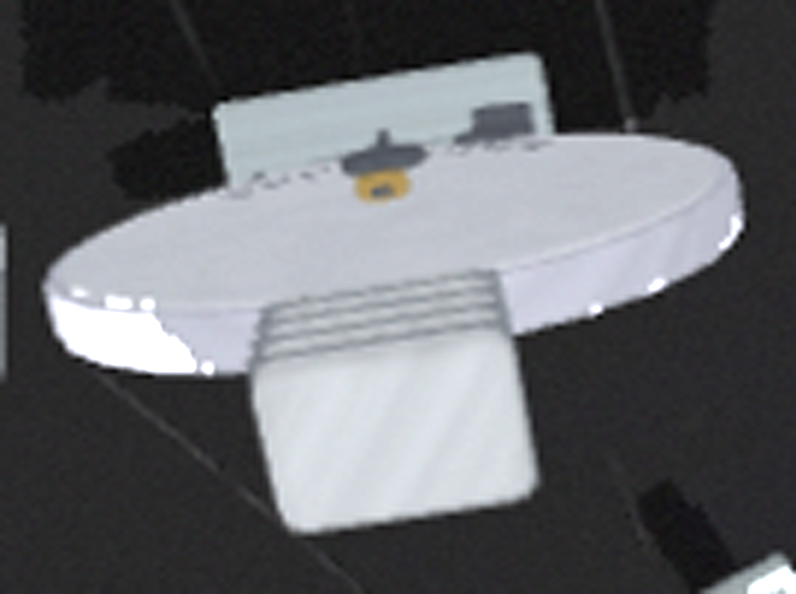

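The close view shows the pointer tip at crop (382,132), the tab at (503,118), the base's front corners, and the grip's back edge. Lengths of 29.4 mm and 69.6 mm match the given 30 and 70 mm. That puts the gauge at (0.488, 0.1325) with y at about 68°. Next I align, descend and grip.

>>> {"method": "move_arm", "body": {
  "commands": [
    [[0,0.0024,0,0,0,0,0.0854],[0,0,0,0,0,-9.7,0.0854],[0,0,0.02,0,0,0,0.0854],[0,0,0.03,0,0,0,0.0854],[0,0,0.029,0,0,0,0.0854],[0,0,0,0,0,0,0.0854],[0,0,0,0,0,0,0.01],[0,0,0,0,0,0,0.01],[0,0,0,0,0,0,0.01],[0,0,0,0,0,0,0.01],[0,0,0,0,0,0,0.01],[0,0,0,0,0,0,0.01]]
  ],
  "squeeze": 60
}}

```text
t: 3.52
eef_pos: [0.4889, 0.1314, 0.1532]
tool_rot: [0.0, 0.193, 0.981, 0.0]
contact_force: [-1.4, -1.8, 6.2]
gripper_width: 0.347
grasp_force: 59.5
```

>>> {"method": "move_arm", "body": {
  "commands": [
    [[0,0,-0.02,0,0,0,0.01],[0,0,-0.04,0,0,0,0.01],[0,0,-0.04,0,0,0,0.01],[-0.012,-0.02,0,0,0,0,0.01],[-0.022,-0.0375,0,0,0,0,0.01],[-0.022,-0.0375,0,0,0,0,0.01],[-0.022,-0.0375,0,0,0,0,0.01],[-0.022,-0.0375,0,0,0,0,0.01],[-0.022,-0.0375,0,0,0,0,0.01],[-0.022,-0.0375,0,0,0,0,0.01],[-0.0195,-0.035,0,0,0,0,0.01],[-0.0122,-0.0196,0,0,0,0,0.01],[0,0,0,0,0,0,0.01],[0,0,0,0,0,0,0.01],[0,0,0,0,0,0,0.01],[0,0,0,0,0,0,0.01]]
  ]
}}

```text
t: 5.52
eef_pos: [0.5377, -0.2112, 0.2523]
tool_rot: [-0.0, 0.192, 0.981, 0.0]
contact_force: [-0.3, 0.2, -3.3]
gripper_width: 0.343
grasp_force: 60.4
```

Run:
```python
from h import *
np.set_printoptions(precision=4,suppress=True)
p,r,o=tool();print(o["t"],p,r.as_matrix()[:,0],o["contact_force"])
a=imaging.read_camera("wrist");np.save("pics/w2.npy",a);np.savez("pics/w2p",p=p,q=r.as_quat())
b=imaging.read_camera("side");np.save("pics/side2.npy",b)
st=np.array([.538,-.213,.075]);print(wproj(st,p,r),proj("side",st))
c=cv2.resize(a[90:240,160:360,::-1],(800,600),interpolation=cv2.INTER_CUBIC)
cv2.imwrite("pics/w2c.png",np.clip(c*1.5,0,255).astype(np.uint8))
u,v=proj("side",st).astype(int);c=cv2.resize(b[v-70:v+30,u-65:u+68,::-1],(798,600),interpolation=cv2.INTER_NEAREST)
print(u,v);cv2.imwrite("pics/s2c.png",c)
```

```text
5.525 [ 0.5377 -0.2112  0.2523] [-0.9259  0.3777  0.0002] [-0.2909  0.1955 -3.2591]
[257.7731 172.5119] [266.6645 170.6551]
266 170
```

View pics/w2c.png

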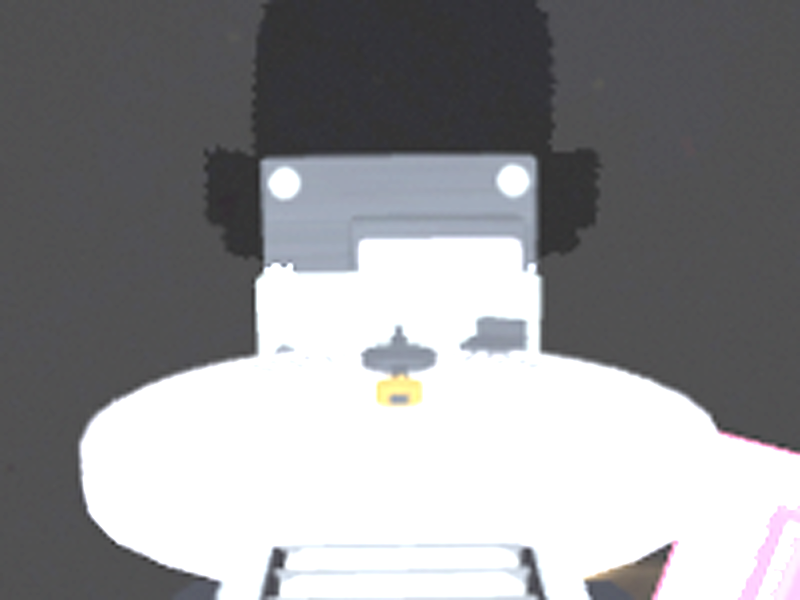

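View pics/s2c.png

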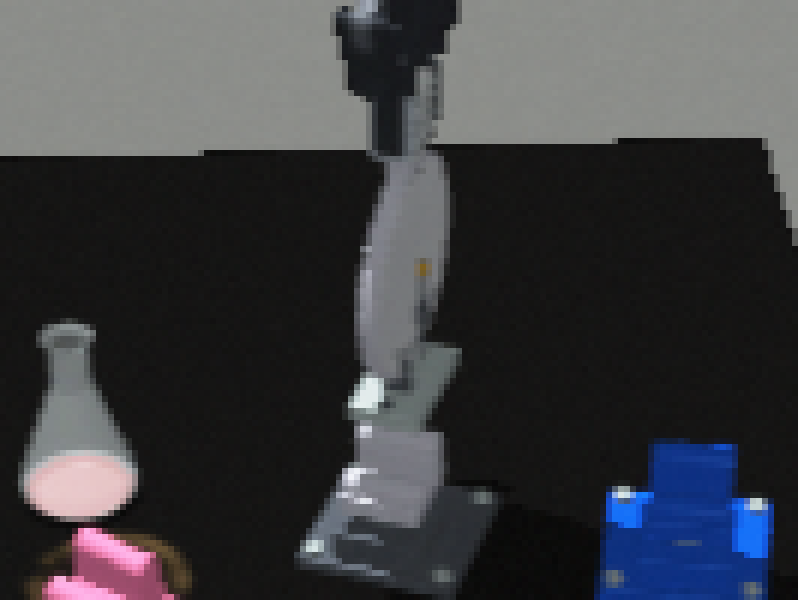

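The wrist view shows the gauge square and centred over the stud. The bolts are at crop (285,182) and (513,180), the foot's sides at 262 and 537, and the pointer at 399 with the tab at about 501. I'll check the along-ridge offset and estimate the tab angle.

Run:
```python
from h import *
np.set_printoptions(precision=4,suppress=True)
d=np.load("pics/w2p.npz");p,r=d["p"],R.from_quat(d["q"]);s=lambda x,y:(160+x/4-.4,90+y/4-.4)
def T(X): v=r.inv().apply(X-p); return v
A,B=wplane(s(285,182),.01,p,r),wplane(s(513,180),.01,p,r)
print("bolts in tool",T(A),T(B),np.linalg.norm(A-B),"stud ctr tool",(T(A)+T(B))/2-[.037,0,0])
F,G=wplane(s(262,157),.008,p,r),wplane(s(537,157),.008,p,r);print("foot edge",T(F),T(G),"ctr x",T(F)[0]-.045)
E1,E2=wplane(s(257,272),.109,p,r),wplane(s(541,272),.109,p,r);print("base front edge tool",T(E1),T(E2),"ctr x",T(E1)[0]-.02)
# dial: plane tool x = k ; tip (398,326), tab ends (478..526, 319)
def X(q,k):
    o,dd=wray(s(*q),p,r);o,dd=T(o),r.inv().apply(dd);return o+dd*(k-o[0])/dd[0]
for k in (.006,.008,.010,.012,.014):
    P=X((398,327),k);print(k,"tip",P,"h",.1532-P[2],[ (X((c,f),k)) for c,f in((478,319),(526,319))])
```

```text
bolts in tool [ 0.0348 -0.0371  0.2423] [0.0354 0.0369 0.2423] 0.0739817309159751 stud ctr tool [-0.0019 -0.0001  0.2423]
foot edge [ 0.0429 -0.0447  0.2443] [0.0429 0.0448 0.2443] ctr x -0.002078186699834325
base front edge tool [ 0.0214 -0.0346  0.1433] [0.0214 0.035  0.1433] ctr x 0.0013967572849362536
0.006 tip [ 0.006  -0.0001  0.1504] h 0.0027843185025562267 [array([0.006 , 0.0208, 0.1606]), array([0.006 , 0.0334, 0.1609])]
0.008 tip [ 0.008 -0.     0.141] h 0.012168722619696482 [array([0.008 , 0.0202, 0.1509]), array([0.008 , 0.0324, 0.1511])]
0.01 tip [0.01   0.     0.1316] h 0.021553126736836792 [array([0.01  , 0.0195, 0.1412]), array([0.01  , 0.0313, 0.1414])]
0.012 tip [0.012  0.0001 0.1223] h 0.03093753085397699 [array([0.012 , 0.0189, 0.1315]), array([0.012 , 0.0303, 0.1317])]
0.014 tip [0.014  0.0001 0.1129] h 0.0403219349711173 [array([0.014 , 0.0183, 0.1218]), array([0.014 , 0.0293, 0.122 ])]
```

>>> {"method": "move_arm", "body": {
  "commands": [
    [[-0.003,0,0.01,0,0,0,0.01],[0,0,0.009,0,0,0,0.01],[0,0,0.003,0,0,0,0.01],[0,0,0.0025,0,0,0,0.01],[0,0,0.002,0,0,0,0.01],[0,0,0.002,0,0,0,0.01],[0,0,0,0,0,0,0.01],[0,0,0,0,0,0,0.01],[0,0,0,0,0,0,0.01],[0,0,0,0,0,0,0.01]]
  ]
}}

```text
t: 6.88
eef_pos: [0.5403, -0.2134, 0.2239]
tool_rot: [0.0, 0.193, 0.981, -0.0]
contact_force: [-1.9, -0.9, 1.2]
gripper_width: 0.344
grasp_force: 60.9
```

>>> {"method": "move_arm", "body": {
  "commands": [
    [[0,0.00668,0.00015,2.5,0,0,0.01],[0,0.00668,0.00015,2.5,0,0,0.01],[0,0.00668,0.00015,2.5,0,0,0.01],[0,0,0,0,0,0,0.01],[0,0,0,0,0,0,0.01],[0,0,0,0,0,0,0.01]]
  ]
}}

```text
t: 7.62
eef_pos: [0.5487, -0.1943, 0.2228]
tool_rot: [-0.012, 0.193, 0.979, -0.063]
contact_force: [1.8, 3.9, 1.5]
gripper_width: 0.344
grasp_force: 61.1
```

Run:
```python
from h import *
p,r,o=tool();print(p,p+.1532*r.as_matrix()[:,2],r.as_matrix()[:,2],o["contact_force"])
```

```text
[ 0.54869641 -0.1942976   0.2227874 ] [ 0.54146063 -0.21252259  0.0708475 ] [-0.04723094 -0.11896206 -0.99177481] [1.83844966 3.90704108 1.47836744]
```

>>> {"method": "move_arm", "body": {
  "commands": [
    [[0,0.0065,0.00015,2.5,0,0,0.01],[0,0.0065,0.00015,2.5,0,0,0.01],[0,0.0065,0.00015,2.5,0,0,0.01],[0,0.0065,0.00015,2.5,0,0,0.01],[0,0.0065,0.00015,2.5,0,0,0.01],[0,0,0,0,0,0,0.01],[0,0,0,0,0,0,0.01],[0,0,0,0,0,0,0.01],[0,0,0,0,0,0,0.01],[0,0,0,0,0,0,0.01],[0,0,0,0,0,0,0.01],[0,0,0,0,0,0,0.01],[0,0,0,0,0,0,0.01],[0,0,0,0,0,0,0.01]]
  ]
}}

```text
t: 9.38
eef_pos: [0.5605, -0.1654, 0.2151]
tool_rot: [-0.033, 0.191, 0.966, -0.169]
contact_force: [2.7, 5.2, 0.6]
gripper_width: 0.345
grasp_force: 61.4
```

Run:
```python
from h import *
p,r,o=tool();print(o["t"],p,p+.1532*r.as_matrix()[:,2],r.as_matrix()[:,2],o["contact_force"])
a=imaging.read_camera("wrist");np.save("pics/w3.npy",a);np.savez("pics/w3p",p=p,q=r.as_quat())
c=cv2.resize(a[140:215,210:310,::-1],(800,600),interpolation=cv2.INTER_CUBIC)
cv2.imwrite("pics/w3c.png",c)
```

```text
9.375 [ 0.5604624  -0.16535576  0.2150707 ] [ 0.5409275  -0.21354307  0.07096445] [-0.12751244 -0.31453858 -0.9406413 ] [2.67153714 5.22939584 0.6413702 ]
```

View pics/w3c.png

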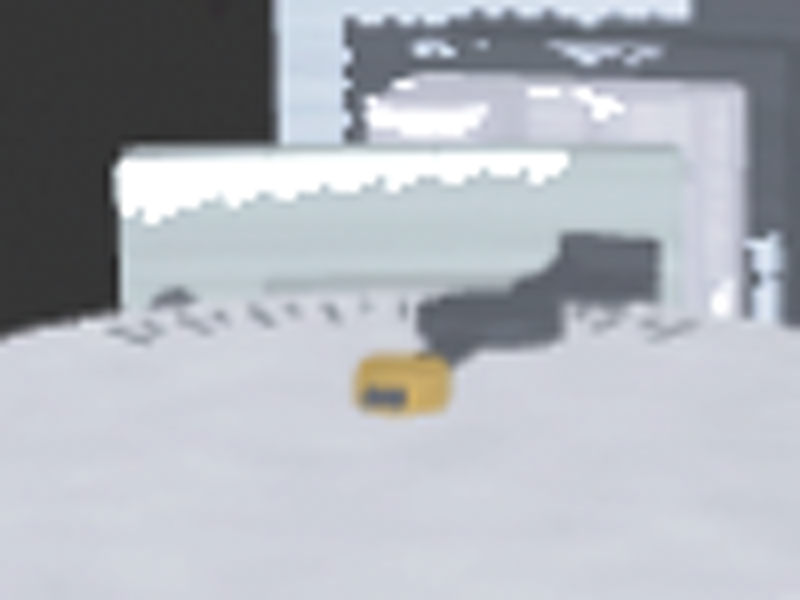

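The gauge sits square in the grip at a lean of 0.346. The tip (about column 558) is close to the tab (560–660, y ≈ 25 mm at its outer end), which puts the tab at about 0.365. I'll lean about 1.2° more and settle.

>>> {"method": "move_arm", "body": {
  "commands": [
    [[0,0.0016,0,0.6,0,0,0.01],[0,0.0016,0,0.6,0,0,0.01],[0,0,0,0,0,0,0.01],[0,0,0,0,0,0,0.01],[0,0,0,0,0,0,0.01],[0,0,0,0,0,0,0.01],[0,0,0,0,0,0,0.01],[0,0,0,0,0,0,0.01],[0,0,0,0,0,0,0.01],[0,0,0,0,0,0,0.01],[0,0,0,0,0,0,0.01],[0,0,0,0,0,0,0.01],[0,0,0,0,0,0,0.01],[0,0,0,0,0,0,0.01]]
  ]
}}

```text
t: 11.18
eef_pos: [0.5615, -0.1627, 0.2138]
tool_rot: [-0.035, 0.19, 0.965, -0.18]
contact_force: [1.8, 5.3, 2.5]
gripper_width: 0.342
grasp_force: 61.4
```

Run:
```python
from h import *
p,r,o=tool();z=r.as_matrix()[:,2];print(o["t"],np.arccos(-z[2]),p+.1532*z,o["contact_force"],o["grasp_force"])
a=imaging.read_camera("wrist");c=imaging.read_camera("scene")
f=lambda i,x,y:cv2.resize(i[y:y+37,x:x+50,::-1],(800,592),interpolation=cv2.INTER_CUBIC)
cv2.imwrite("pics/w4c.png",f(a,248,158))
```

```text
11.175 0.36841899074521883 [ 0.54068773 -0.21381095  0.07090782] [1.76652039 5.27477262 2.50820151] 61.40686511993408
```

View pics/w4c.png

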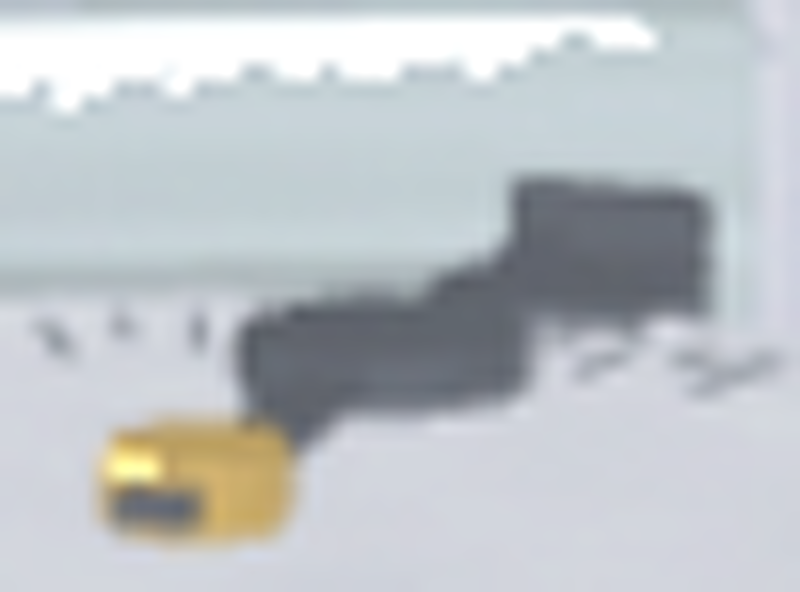

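The needle now runs into the tab. The tip is at about (528,235) and the tab spans columns 513–710, so by the line ratio the tab is at about 0.36 against a lean of 0.368. The head is sunk about 4.6 mm and the base is within about 3 mm of the ridge's centre. I'm handing in.

```bash
python3 -c "
from station import bot
print(bot.hand_in())"
```

```text
the job is handed in; nothing more can be done
None
```

I handed the job in with the gauge still in the grip on the higher ridge, leaning left about 0.368 rad against a tab angle I estimated at about 0.36 rad, with the head sunk about 4.6 mm; no verdict came back.

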